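# Turn the square rice cracker against the griddle's splash guard

## Task

The underside of the square rice cracker on the griddle is done: turn it over. It is too wide to grip, so push it gently up against the splash guard until it stands on edge close up to it and stays there when you let go, then pull its top edge over so that it falls on its other face, and draw it back to lie on the middle of the plate; it is brittle, so never press it hard, and leave the round crackers and everything else alone.

Things in the scene. Friction and masses are not known exactly. Their poses are not given: they have to be found in the camera images.
- cracker: Square rice cracker, loose on the griddle plate: 100 x 100 x 12 mm, about 90 g, stiff, brittle (cracks if the robot presses it with over 25 N). Upper face pale; browned, striped face underneath at the start. Origin at its centre; z is the thickness axis, up at the start, down once turned; x, y along its edges. It slides easily on the oiled plate and guard (friction about 0.17).
- griddle: Countertop electric griddle, fixed, 355 x 470 mm. Its flat oiled plate is 75 mm above the origin. x points from the front (two thermostats, robot side) square towards the splash guard at the back, y along the guard. Plate x = -165 to 190 mm, y = -235 to 235 mm; side rims rise 12 mm above it.
- middle (a point): Middle of the heated part of the plate, on its surface, marked by a darker round patch 150 mm across; griddle x = y = 0.
- guard_foot (a point): Usual place of the foot of the splash guard's front, mid-length, on the plate; griddle x = 110 mm, y = 0. The guard can be shifted on slotted tabs with thumb screws: its foot really lies up to 18 mm nearer or farther. That is not measured: feel for it. It stays put under any push the cracker can bear. Thumb screws 20 mm high behind it at y = -130, 130 mm.
- guard_top (a point): Usual place of the guard's top edge, mid-length, 65 mm above the plate (shifts with the foot). The guard is a folded sheet 360 mm long: from its foot it slopes up at 70 degrees to 32 mm height (12 mm farther back), then is vertical, 6 mm thick. A cracker pushed square up it (2 to 6 N) ends leaning 10 degrees, top 34 mm above the guard, and stays; then force rises steeply. Leaning much more, it slides down.
- round_left: Round rice cracker, 80 mm across, 9 mm thick, on the plate towards the griddle's +y side; origin at the centre of its underside. To be left alone.
- round_right: Round rice cracker, 80 mm across, 9 mm thick, on the plate towards the griddle's -y side; origin at the centre of its underside. To be left alone.
- timer: White kitchen timer, 70 x 85 x 18 mm, on the counter to the right; origin under its centre. Leave alone.
- bottle_a: Red squeeze bottle, 56 mm across, 155 mm high, standing to the right; origin under its centre. Leave alone.
- bottle_b: Clear squeeze bottle with a white cap, 56 mm across, 155 mm high, standing to the right; origin under its centre. Leave alone.
- dome: Steel dome cover with a knob, 256 mm across, 126 mm high, lying on the grate grill (100 mm high) along the left side; origin under its centre. Leave alone.
There are look-alikes about, which are no part of the job. Leave any pink or yellow look-alike of the cracker alone.

How it is judged (in metres and radians):
On the way, in this order (a step that is already met when the one before it is completed fails the run):
1. the square cracker stands on edge by itself, let go, leaning on the splash guard at most 14 degrees from upright (angle between cracker's own z axis and vertical between 1.326 and 1.5 rad and x of cracker in the frame of griddle above 0.085 m and height (world z) of cracker below 0.135 m and contact force between the fingers and cracker below 0.05 N), for 0.2 s.
2. it has gone over and lies on its other face on the plate (angle between cracker's own z axis and vertical above 3.04 rad and height (world z) of cracker below 0.086 m and linear speed of cracker below 0.05 m/s), for 0.2 s.
At the end, for the whole second after the job is handed in: The square cracker lies flat and still on the plate with its browned face up (turned over, within 6 degrees), its centre within 25 mm of the middle of the plate, untouched by the robot (angle between cracker's own z axis and vertical above 3.04 rad and horizontal distance between cracker and middle below 0.025 m and height (world z) of cracker between 0.077 and 0.086 m and linear speed of cracker below 0.01 m/s and angular speed of cracker below 0.1 rad/s).
It fails at once if the square cracker is pressed by the robot with more than 25 N (it cracks) (contact force between any of the fingers, the arm and cracker above 25 N).
It fails at once if the robot rams the griddle or its guard with more than 40 N (contact force between any of the fingers, the arm and griddle above 40 N).
It fails at once if a round cracker is moved by more than 20 mm (distance of any of round_left, round_right from where it was at the start of the episode above 0.02 m).
It fails at once if the timer, a bottle or the dome is moved by more than 20 mm (distance of any of timer, bottle_a, bottle_b, dome from where it was at the start of the episode above 0.02 m).
It also fails if it takes over 67 s, if anything falls off the work surface, if the arm or the gripper's body presses on something with over 40 N, if the wrist force passes 120 N, or if a joint passes its speed limit or range.

## Robot

A 6-joint arm with a two-finger parallel gripper is mounted at the origin on the work surface. World frame = base frame: x ahead of the robot, y to its left, z up, the work surface at z = 0. Lengths are in mm, angles in rad, forces in N, time in s.
With the tool pointing down it reaches from about 150 to 775 mm from the base axis. Payload 6.1 kg.
Tool frame: the origin (TCP) lies at the very end of the fingers, on their centre line; the grasp point (between the pads) lies 19 mm behind it (grip_depth is the distance from the TCP to the grasp point, in mm); z points along the fingers, y is the line along which they close (so a half turn about z gives the same grasp; the last joint's range is limited). The gripper opens to 85 mm and grips with 20 to 120 N. Pads are 22 mm wide; open, the fingers measure 114 mm over their backs; the gripper's body (76 mm by 85 mm) begins 54 mm behind the grasp point. The pads swing forward as they close: fully open they stand 13 mm farther back than shut.
Start: joints at [1.335, 0.126, -0.04, 1.405, 0, 1.571], TCP at [122.645, 510.457, 231.295] pointing down, gripper open.
Joint ranges: [-2.72, 2.72], [-0.95, 1.95], [-1.27, 1.35], [-1.78, 2.02], [-1.46, 1.47], [-3.14, 3.14]. Speed limits (rad/s): [2.39, 2.39, 3.01, 3.14, 3.14, 3.14].

## Interface

Orientations are given as a unit quaternion [x, y, z, w].
In Python, from cell import get_state, camera, finish_job, find_in, pinpoint, grip_depth gives the robot as it stands.
- The arm moves only by the tool play_rows, never from a script. Its arguments are lists of equal length, an entry for each row: "hand": the gripper's target within -1 to 1 (shut at 1, half-way at 0, fully open at -1); "offset": the shift along the tool's x, y, z in m, a list of three; "twist": the turn, a rotation vector about the tool's x, y, z in rad, a list of three. A call has 1 to 5 rows; each row shifts and turns the commanded pose from where the row before left it, along the tool's axes as they then stand; what a row does not reach is not made up. A row lasts 1/10 s, in which the tool goes at most 50 mm and 8.59 degrees, less where a joint would pass 70% of its speed; a pose out of reach is approached as far as the arm can. A call is refused whole if a number of a shift passes 0.05 or a number of a turn 0.15, either way. A call with a gripper value outside its range is refused whole. The fingers move at their own pace and stop on an object; the grip force is fixed at half the most. Time passes only in rows, so rows that do not move let the fingers close. It gives the time, the measured TCP pose, the force, the opening and the grip force at its end, in the units of the state.
- get_state(): the state, without advancing time (a new reading comes with each control period).
- camera(name): name is "scene" or "top" or "wrist"; returns a dict with "color" (420x560x3 uint8, blue, green, red), "intrinsics" (3x3 intrinsics, pixels), "dist" ([k1, k2, p1, p2, k3] as OpenCV has them; the pictures are not rectified), "R" (3x3) and "t" (3): a world point X has camera coordinates R X + t; the wrist camera has in their place "T_tool_cam" (4x4, takes a point from camera to tool coordinates, whose origin is the TCP and whose axes are the flange's). Camera axes: x right, y down, z forward; pixel columns grow to the right and rows downward; lengths in mm; the calibration is good to about 2 mm. A picture is of the moment at which its call begins: read the wrist's pose just before it. There is no depth.
- finish_job(): hands the job in; it is judged then, once.
Trained networks look in a picture, given as the dict that the camera call returned (one of the last four; its "shot" number tells which), for a name from the list of things; names that differ only in an ending like _2 or _b are one class to them, and where a whole thing is asked for, a point or a joint stands for the part that bears it (a point fixed in the world has none). Each returns a list of dicts, best first, with "conf" (0 to 1); they miss things now and then, are a little off and sometimes report something else, mostly with a low value. They report only what shows in the picture. A call takes as long as a camera call. They do not tell look-alikes from the thing itself.
- find_in(target, picture): "centre" ([x, y, z] in mm, in world coordinates, good to about 4 mm: the middle of the surface that is visible of it).
- pinpoint(target, picture): "centre" ([x, y, z] in mm, in world coordinates, good to about 4 mm: a listed point, or the origin of a listed thing).
The state is a dict: "clock": time; "qpos": joint angles; "qvel": joint speeds; "joint_torque": joint torques, N m; "ee_pos": TCP position; "eef_rot": TCP orientation; "wrist_force": force on the tool from outside, world axes, zero at the start; "ft_torque": the same for the moment, N m; "gripper_width": opening from 0.0 (shut) to 1.0 (fully open); "gripper_force": force on a finger pad.
Only numpy, scipy, OpenCV 4.12 (cv2) and the standard library are available. Lean on these libraries where they do the work, as an engineer would, in place of code of your own. Each camera call takes 0.05 s, during which the arm holds its last target. There are 200 camera calls.

## Working session

There is one attempt and no reset: what is moved stays moved. The work goes in short steps, Python scripts to look and compute and a tool call to move; the robot and the scene stay as the last step left them, time stands still between calls to the robot, and variables do not carry over. Pictures are saved under pics/ and viewed, at most 10 in all, crops included, and the job is handed in when it is done.

Besides the shell and the picture viewer there is one more tool, called after "Emit:" by a JSON object that holds its "name" and its "arguments". play_rows: Moves the arm, as the interface text tells. Its arguments: {"type":"object","properties":{"hand":{"type":"array","items":{"type":"number"}},"offset":{"type":"array","items":{"type":"array","items":{"type":"number"}}},"twist":{"type":"array","items":{"type":"array","items":{"type":"number"}}}},"required":["hand","offset","twist"]}

```bash
ls; mkdir -p pics; python3 - <<'E'
from cell import *
import cv2, numpy as np
s=get_state(); print(s['ee_pos'],s['eef_rot'],s['clock'],grip_depth)
a=camera("top"); b=camera("scene")
cv2.imwrite('pics/a.png',a['color']); cv2.imwrite('pics/b.png',b['color'])
for n in ['cracker','griddle','middle','guard_foot','guard_top','round_left','round_right','dome','bottle_a']:
  for nm,p in(('top',a),('scene',b)):
    print(n,nm,[(np.round(d['centre']),round(d['conf'],2)) for d in pinpoint(n,p)][:4])
E
```

```text
pics
[122.55192129 510.07858933 230.50344587] [ 1.17610545e-01  9.93059465e-01 -8.06606330e-04 -8.49726880e-05] 0.0 18.700000000000003
cracker top [(array([ 174., -306.,    8.]), 0.91), (array([514., -37.,  82.]), 0.56)]
cracker scene [(array([ 177., -304.,    8.]), 0.9), (array([412., 314.,   4.]), 0.82), (array([628., 327.,   5.]), 0.81), (array([520., -36.,  80.]), 0.59)]
griddle top [(array([522., -60.,  -4.]), 0.75)]
griddle scene [(array([523., -59.,   1.]), 0.8)]
middle top [(array([524., -62.,  79.]), 0.77)]
middle scene [(array([519., -60.,  72.]), 0.89), (array([ 558., -517.,    2.]), 0.74)]
guard_foot top [(array([632., -64.,  74.]), 0.67)]
guard_foot scene [(array([633., -61.,  75.]), 0.88)]
guard_top top [(array([637., -62., 137.]), 0.7)]
guard_top scene [(array([644., -61., 140.]), 0.78)]
round_left top [(array([455., 103.,  72.]), 0.75)]
round_left scene [(array([454., 106.,  74.]), 0.64), (array([518., -37.,  78.]), 0.64)]
round_right top [(array([ 464., -219.,   70.]), 0.77)]
round_right scene [(array([ 461., -217.,   80.]), 0.58), (array([430., 579.,  98.]), 0.48)]
dome top [(array([431., 583., 100.]), 0.95)]
dome scene [(array([432., 579., 101.]), 0.85)]
bottle_a top [(array([ 557., -518.,    2.]), 0.71), (array([ 601., -437.,   -2.]), 0.69)]
bottle_a scene [(array([ 559., -512.,   -1.]), 0.8), (array([ 600., -436.,   -2.]), 0.71)]
```

View pics/a.png

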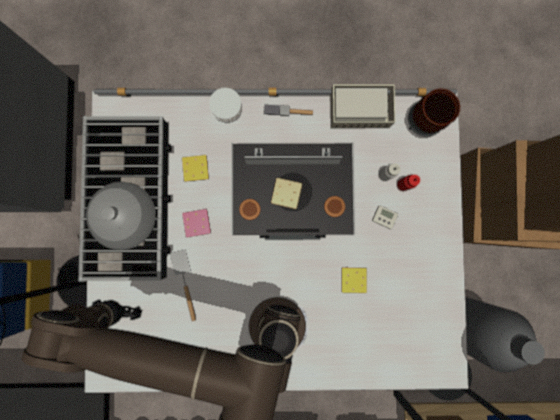

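View pics/b.png

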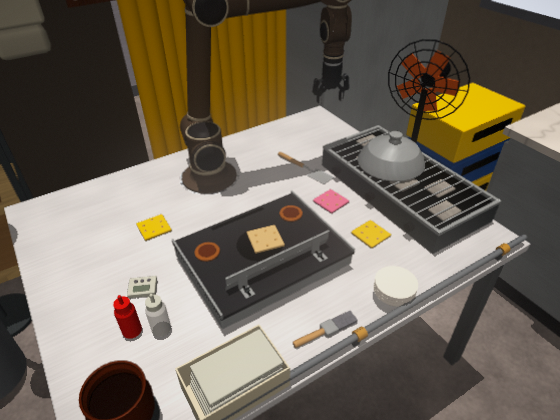

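The square cracker on the dark patch (top picture, 287,193) is ours; it is turned by roughly 10°. The yellow and pink ones are look-alikes. I'll move in front of it for a close look.

Emit:
{"name": "play_rows", "arguments": {"hand": [0,0,0,0,0], "offset": [[-0.032,-0.035,0],[-0.032,-0.035,0],[-0.032,-0.035,0],[-0.032,-0.035,0],[-0.032,-0.035,0]], "twist": [[0,0,0],[0,0,0],[0,0,0],[0,0,0],[0,0,0]]}}

```text
clock: 1.5
ee_pos: [237.7, 301.3, 231.4]
eef_rot: [0.117, 0.993, 0.0, 0.0]
wrist_force: [1.1, 0.1, 0.1]
gripper_width: 0.503
gripper_force: 0.0
```

Emit:
{"name": "play_rows", "arguments": {"hand": [0,0,0,0,0], "offset": [[-0.032,-0.035,0],[-0.032,-0.035,0],[-0.032,-0.035,0],[-0.032,-0.035,0],[-0.032,-0.035,0]], "twist": [[0,0,0],[0,0,0],[0,0,0],[0,0,0],[0,0,0]]}}

```text
clock: 2.0
ee_pos: [352.6, 93.5, 231.7]
eef_rot: [0.118, 0.993, 0.0, 0.001]
wrist_force: [1.0, 1.0, -0.1]
gripper_width: 0.5
gripper_force: 0.0
```

Emit:
{"name": "play_rows", "arguments": {"hand": [0,0,0,0,0], "offset": [[-0.022,-0.035,0],[-0.022,-0.035,0],[0,0,0],[0,0,0],[0,0,0]], "twist": [[0,0,-0.1],[0,0,-0.1],[0,0,-0.036],[0,0,0],[0,0,0]]}}

```text
clock: 2.5
ee_pos: [382.1, 18.6, 231.3]
eef_rot: [0.0, 1.0, 0.0, -0.0]
wrist_force: [-0.4, -0.0, -0.1]
gripper_width: 0.496
gripper_force: 0.0
```

```bash
cat > h.py <<'E'
from cell import *
import cv2, numpy as np
from scipy.spatial.transform import Rotation as Ro
def wcam():
    s=get_state(); c=camera("wrist")
    T=np.eye(4);T[:3,:3]=Ro.from_quat(s['eef_rot']).as_matrix();T[:3,3]=s['ee_pos']
    return s,c,T@c['T_tool_cam']
def ray(c,W,uv,z):
    n=cv2.undistortPoints(np.array(uv,float).reshape(-1,1,2),c['intrinsics'],np.array(c['dist'],float))[:,0]
    d=np.c_[n,np.ones(len(n))]@W[:3,:3].T
    return W[:3,3]+d*((z-W[2,3])/d[:,2])[:,None]
def W_of(c):
    W=np.eye(4);W[:3,:3]=c['R'].T;W[:3,3]=-c['R'].T@c['t'];return W
def st():
    s=get_state();print(round(s['clock'],2),np.round(s['ee_pos'],1),Ro.from_quat(s['eef_rot']).as_matrix().round(3).tolist(),np.round(s['wrist_force'],2),round(s['gripper_width'],2))
E
python3 - <<'E'
from h import *
s,c,W=wcam(); st(); print(c['T_tool_cam'].round(2).tolist())
cv2.imwrite('pics/w1.png',c['color'])
for n in ['cracker','middle','guard_foot','guard_top','griddle']: print(n,[(np.round(d['centre']),round(d['conf'],2)) for d in pinpoint(n,c)][:3])
E
```

```text
2.55 [382.1  19.  231.3] [[-1.0, -0.0, 0.0], [-0.0, 1.0, 0.0], [-0.0, 0.0, -1.0]] [-0.32  0.3  -0.23] 0.5
[[-0.0, -0.95, -0.3, 75.39], [1.0, -0.0, -0.0, 0.23], [0.0, -0.3, 0.95, -142.42], [0.0, 0.0, 0.0, 1.0]]
cracker [(array([407., 320.,   8.]), 0.88), (array([518., -37.,  81.]), 0.65), (array([ 461., -222.,   75.]), 0.61)]
middle []
guard_foot []
guard_top []
griddle []
```

View pics/w1.png

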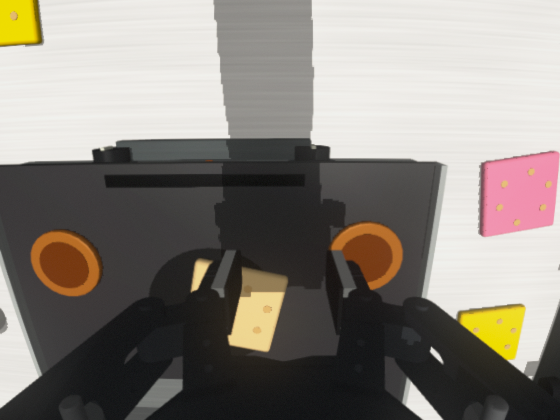

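The wrist picture shows the griddle's front edge at row ~163. The cracker's near corners are at about (198,259) and (287,277), with another corner at (270,351). Now I'll compute the yaws.

```bash
python3 - <<'E'
from h import *
s,c,W=wcam(); st()
P=ray(c,W,[(198,259),(287,277),(270,351)],87);print(P.round())
d=P[1]-P[0];print('crk edge yaw from +y',np.degrees(np.arctan2(-d[0],d[1])),np.linalg.norm(d))
for q in ([(105,187),(305,187)],[(105,175),(305,175)],[(28,165),(440,163)],[(440,165),(405,390)]):
  P=ray(c,W,q,75);d=P[1]-P[0];print(P.round(),np.degrees(np.arctan2(-d[0],d[1])))
t=camera("top");Wt=W_of(t)
for z,q in ((87,[(277,178),(302,182),(297,208),(272,204)]),(140,[(246,160),(341,160)])):
  print(ray(t,Wt,q,z).round())
I=cv2.resize(t['color'][130:250,220:370],None,fx=5,fy=5,interpolation=cv2.INTER_CUBIC);cv2.imwrite('pics/t2.png',I)
E
```

```text
2.85 [382.2  19.1 231.4] [[-1.0, -0.001, 0.0], [-0.001, 1.0, 0.0], [-0.0, 0.0, -1.0]] [-1.06  0.57  0.42] 0.5
[[455. -68.  87.]
 [475.  23.  87.]
 [573.   4.  87.]]
crk edge yaw from +y -12.614042204042663 93.91532071263813
[[ 381. -161.   75.]
 [ 381.   41.   75.]] -0.05828194521986138
[[ 369. -159.   75.]
 [ 369.   41.   75.]] -0.13906211087193568
[[ 358. -241.   75.]
 [ 357.  173.   75.]] 0.1468567981403654
[[359. 174.  75.]
 [651. 177.  75.]] -89.29137116962055
[[570.  -2.  87.]
 [554. -97.  87.]
 [455. -77.  87.]
 [471.  18.  87.]]
[[ 629.  113.  140.]
 [ 628. -238.  140.]]
```

View pics/t2.png

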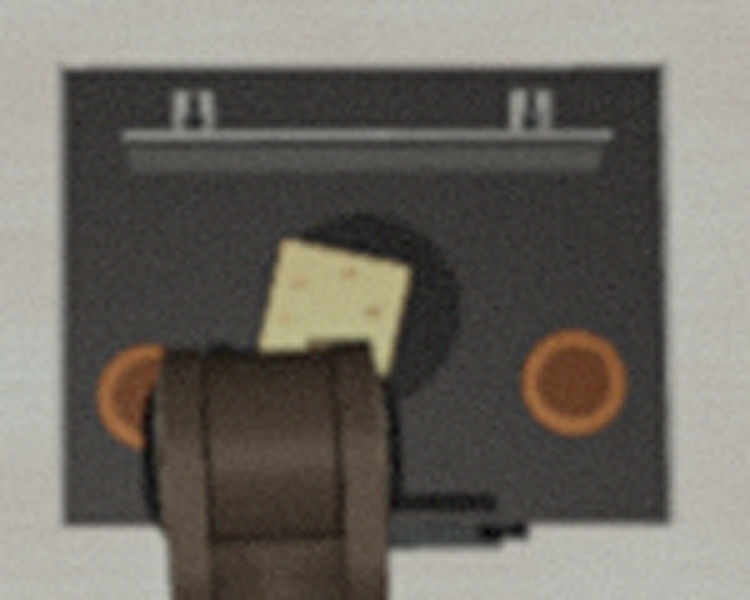

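Griddle yaw is about 0, and the cracker is turned about -12.6° with its centre near (518,-38). I'll tilt the tool 18° (tips forward) so the body stays clear of the standing cracker, then lower it in front.

Emit:
{"name": "play_rows", "arguments": {"hand": [0,0,0], "offset": [[0,-0.02,0],[0,-0.02,0],[0,-0.019,0]], "twist": [[0,-0.105,0],[0,-0.105,0],[0,-0.104,0]]}}

```text
clock: 3.2
ee_pos: [382.7, -40.7, 231.6]
eef_rot: [-0.001, 0.987, -0.0, 0.158]
wrist_force: [-0.4, -1.0, -0.3]
gripper_width: 0.5
gripper_force: 0.0
```

Emit:
{"name": "play_rows", "arguments": {"hand": [0,0,0,0,0], "offset": [[0.002,0,0.035],[0.002,0,0.035],[0.002,0,0.035],[0.002,0,0.035],[0,0,0]], "twist": [[0,0,0],[0,0,0],[0,0,0],[0,0,0],[0,0,0]]}}

```text
clock: 3.7
ee_pos: [415.1, -39.9, 91.2]
eef_rot: [-0.0, 0.988, 0.001, 0.153]
wrist_force: [-0.9, 0.5, -0.2]
gripper_width: 0.5
gripper_force: 0.0
```

```bash
python3 - <<'E'
from h import *
st()
E
```

```text
3.7 [415.1 -39.9  91.2] [[-0.953, -0.001, 0.302], [-0.0, 1.0, 0.001], [-0.302, 0.001, -0.953]] [-0.9   0.45 -0.16] 0.5
```

Emit:
{"name": "play_rows", "arguments": {"hand": [0,0,0,0], "offset": [[0.0012,0,0.0038],[0.0012,0,0.0038],[0.0006,0,0.0019],[0,0,0]], "twist": [[0,0,0],[0,0,0],[0,0,0],[0,0,0]]}}

```text
clock: 4.1
ee_pos: [418.4, -40.5, 86.6]
eef_rot: [-0.0, 0.988, -0.0, 0.157]
wrist_force: [0.1, -0.8, -0.6]
gripper_width: 0.495
gripper_force: 0.0
```

Emit:
{"name": "play_rows", "arguments": {"hand": [0,0], "offset": [[0.0006,0,0.0019],[0,0,0]], "twist": [[0,0,0],[0,0,0]]}}

```text
clock: 4.3
ee_pos: [418.1, -40.5, 84.0]
eef_rot: [-0.0, 0.988, -0.0, 0.157]
wrist_force: [0.8, -0.3, -0.3]
gripper_width: 0.499
gripper_force: 0.0
```

Emit:
{"name": "play_rows", "arguments": {"hand": [0,0], "offset": [[0.0006,0,0.0019],[0,0,0]], "twist": [[0,0,0],[0,0,0]]}}

```text
clock: 4.5
ee_pos: [417.9, -40.4, 81.5]
eef_rot: [-0.0, 0.988, 0.0, 0.156]
wrist_force: [0.1, 0.2, 0.5]
gripper_width: 0.498
gripper_force: 0.0
```

Emit:
{"name": "play_rows", "arguments": {"hand": [0,0], "offset": [[0.0006,0,0.0019],[0,0,0]], "twist": [[0,0,0],[0,0,0]]}}

```text
clock: 4.7
ee_pos: [417.9, -40.4, 79.4]
eef_rot: [-0.0, 0.988, 0.0, 0.156]
wrist_force: [-0.2, -0.2, -0.4]
gripper_width: 0.503
gripper_force: 0.0
```

Emit:
{"name": "play_rows", "arguments": {"hand": [0,0], "offset": [[0.0005,0,0.0015],[0,0,0]], "twist": [[0,0,0],[0,0,0]]}}

```text
clock: 4.9
ee_pos: [417.9, -40.4, 77.9]
eef_rot: [-0.0, 0.988, 0.0, 0.156]
wrist_force: [-0.3, -0.1, -0.0]
gripper_width: 0.5
gripper_force: 0.0
```

Emit:
{"name": "play_rows", "arguments": {"hand": [0,0], "offset": [[0.0005,0,0.0015],[0,0,0]], "twist": [[0,0,0],[0,0,0]]}}

```text
clock: 5.1
ee_pos: [417.9, -40.4, 76.4]
eef_rot: [-0.0, 0.988, 0.0, 0.156]
wrist_force: [-0.4, -0.1, 0.4]
gripper_width: 0.502
gripper_force: 0.0
```

Emit:
{"name": "play_rows", "arguments": {"hand": [0,0], "offset": [[0.0005,0,0.0015],[0,0,0]], "twist": [[0,0,0],[0,0,0]]}}

```text
clock: 5.3
ee_pos: [418.6, -40.5, 75.6]
eef_rot: [-0.0, 0.988, -0.0, 0.157]
wrist_force: [-0.3, 0.5, 3.5]
gripper_width: 0.501
gripper_force: 1.4
```

Emit:
{"name": "play_rows", "arguments": {"hand": [0,0,0,0,0], "offset": [[-0.0005,0,-0.0015],[-0.0076,0,0.00247],[-0.0076,0,0.00247],[-0.0076,0,0.00247],[-0.0076,0,0.00247]], "twist": [[0,0,0],[0,0,0],[0,0,0],[0,0,0],[0,0,0]]}}

```text
clock: 5.8
ee_pos: [450.9, -40.4, 76.4]
eef_rot: [-0.0, 0.988, 0.0, 0.156]
wrist_force: [0.1, -0.4, -0.7]
gripper_width: 0.503
gripper_force: 0.0
```

Emit:
{"name": "play_rows", "arguments": {"hand": [0,0,0,0], "offset": [[-0.0076,0,0.00247],[-0.0076,0,0.00247],[-0.0076,0,0.00247],[-0.0076,0,0.00247]], "twist": [[0,0,0],[0,0,0],[0,0,0],[0,0,0]]}}

```text
clock: 6.2
ee_pos: [482.6, -40.4, 76.5]
eef_rot: [-0.0, 0.988, 0.0, 0.156]
wrist_force: [0.3, -0.5, 0.8]
gripper_width: 0.5
gripper_force: 0.1
```

```bash
python3 - <<'E'
from h import *
st()
s,c,W=wcam(); 
t=camera("top");print([(np.round(d['centre']),round(d['conf'],2)) for d in pinpoint('cracker',t)][:3])
I=np.vstack([c['color'],cv2.resize(t['color'][130:210,220:360],(560,320))[:180]])
cv2.imwrite('pics/p3.png',I[:600])
E
```

```text
6.2 [482.6 -40.4  76.5] [[-0.951, -0.0, 0.309], [-0.0, 1.0, 0.0], [-0.309, 0.0, -0.951]] [ 0.32 -0.51  0.78] 0.5
[(array([543., -33.,  83.]), 0.91), (array([626., 327.,   3.]), 0.91), (array([407., 321.,   8.]), 0.89)]
```

View pics/p3.png

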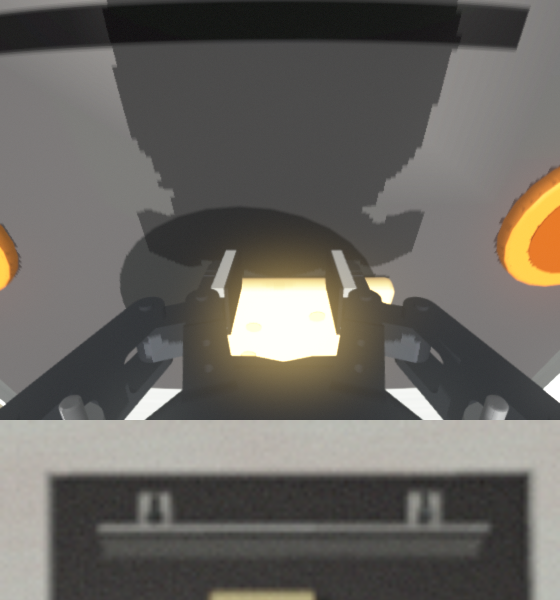

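The picture shows the cracker squared against the fingers, with its near edge between the pads at row ~278. I'll go on to the guard.

Emit:
{"name": "play_rows", "arguments": {"hand": [0,0,0,0,0], "offset": [[-0.00476,0,0.00154],[-0.00476,0,0.00154],[-0.00476,0,0.00154],[-0.00285,0,0.00093],[0,0,0]], "twist": [[0,0,0],[0,0,0],[0,0,0],[0,0,0],[0,0,0]]}}

```text
clock: 6.85
ee_pos: [500.5, -40.4, 76.6]
eef_rot: [-0.0, 0.988, 0.0, 0.156]
wrist_force: [-0.6, 0.5, 0.3]
gripper_width: 0.499
gripper_force: 0.0
```

Emit:
{"name": "play_rows", "arguments": {"hand": [0,0,0], "offset": [[-0.00285,0,0.00093],[-0.00285,0,0.00093],[0,0,0]], "twist": [[0,0,0],[0,0,0],[0,0,0]]}}

```text
clock: 7.15
ee_pos: [506.4, -40.4, 76.7]
eef_rot: [-0.0, 0.988, 0.0, 0.157]
wrist_force: [0.3, 0.2, 0.8]
gripper_width: 0.501
gripper_force: 0.0
```

Emit:
{"name": "play_rows", "arguments": {"hand": [0,0,0], "offset": [[-0.00285,0,0.00093],[-0.00285,0,0.00093],[0,0,0]], "twist": [[0,0,0],[0,0,0],[0,0,0]]}}

```text
clock: 7.45
ee_pos: [512.4, -40.4, 76.6]
eef_rot: [-0.0, 0.988, 0.0, 0.157]
wrist_force: [-0.3, -0.1, 0.5]
gripper_width: 0.5
gripper_force: 0.0
```

Emit:
{"name": "play_rows", "arguments": {"hand": [0,0,0], "offset": [[-0.00285,0,0.00093],[-0.00285,0,0.00093],[0,0,0]], "twist": [[0,0,0],[0,0,0],[0,0,0]]}}

```text
clock: 7.75
ee_pos: [518.4, -40.4, 76.6]
eef_rot: [-0.0, 0.988, 0.0, 0.157]
wrist_force: [-1.1, -0.8, 0.2]
gripper_width: 0.496
gripper_force: 0.0
```

Emit:
{"name": "play_rows", "arguments": {"hand": [0,0,0], "offset": [[-0.00285,0,0.00093],[-0.00285,0,0.00093],[0,0,0]], "twist": [[0,0,0],[0,0,0],[0,0,0]]}}

```text
clock: 8.05
ee_pos: [524.0, -40.4, 76.3]
eef_rot: [-0.0, 0.988, -0.0, 0.156]
wrist_force: [-0.6, -0.1, 0.6]
gripper_width: 0.505
gripper_force: 0.4
```

Emit:
{"name": "play_rows", "arguments": {"hand": [0,0,0], "offset": [[-0.00285,0,0.00093],[-0.00285,0,0.00093],[0,0,0]], "twist": [[0,0,0],[0,0,0],[0,0,0]]}}

```text
clock: 8.35
ee_pos: [530.5, -40.4, 76.6]
eef_rot: [-0.0, 0.988, 0.0, 0.157]
wrist_force: [0.3, 0.0, 0.0]
gripper_width: 0.498
gripper_force: 0.3
```

```bash
python3 - <<'E'
from h import *
st()
t=camera("scene");print([(np.round(d['centre']),round(d['conf'],2)) for d in pinpoint('cracker',t)][:4],[(np.round(d['centre']),round(d['conf'],2)) for d in pinpoint('guard_top',t)])
cv2.imwrite('pics/s4.png',cv2.resize(t['color'][160:320,160:370],(787,600),interpolation=cv2.INTER_CUBIC))
E
```

```text
8.35 [530.5 -40.4  76.6] [[-0.951, -0.0, 0.309], [-0.0, 1.0, 0.0], [-0.309, -0.0, -0.951]] [0.32 0.01 0.02] 0.5
[(array([ 177., -303.,    3.]), 0.87), (array([405., 318.,   4.]), 0.83), (array([589., -32.,  92.]), 0.76), (array([626., 325.,   5.]), 0.58)] [(array([645., -60., 138.]), 0.65), (array([ 459., -219.,   78.]), 0.44)]
```

View pics/s4.png

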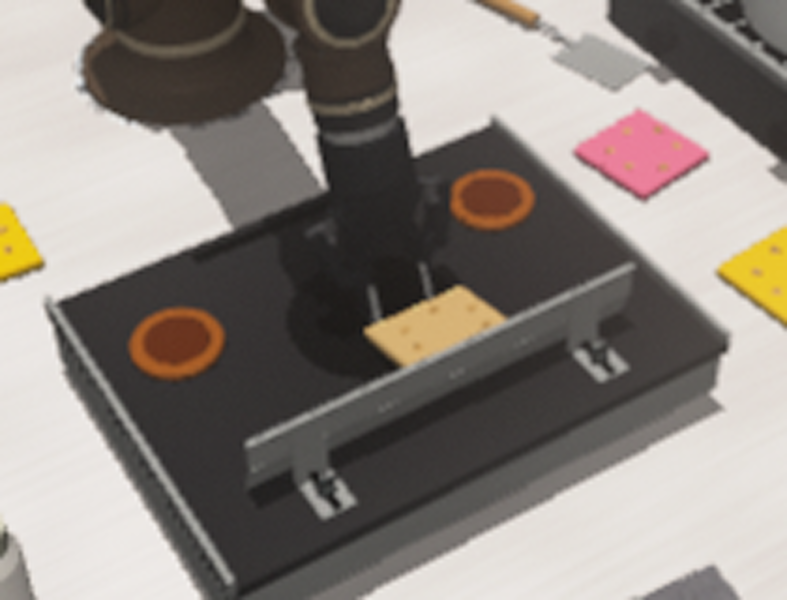

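The picture shows the cracker up against the guard, square to it, and seemingly starting to rise. I'll carry on, watching the force.

Emit:
{"name": "play_rows", "arguments": {"hand": [0,0,0,0], "offset": [[-0.00285,0,0.00093],[-0.00285,0,0.00093],[-0.00285,0,0.00093],[0,0,0]], "twist": [[0,0,0],[0,0,0],[0,0,0],[0,0,0]]}}

```text
clock: 8.9
ee_pos: [539.3, -40.4, 76.4]
eef_rot: [-0.0, 0.988, 0.0, 0.156]
wrist_force: [-1.0, 0.8, -1.5]
gripper_width: 0.497
gripper_force: 0.7
```

Emit:
{"name": "play_rows", "arguments": {"hand": [0,0,0,0], "offset": [[-0.00285,0,0.00093],[-0.00285,0,0.00093],[-0.00285,0,0.00093],[0,0,0]], "twist": [[0,0,0],[0,0,0],[0,0,0],[0,0,0]]}}

```text
clock: 9.3
ee_pos: [549.0, -40.4, 77.1]
eef_rot: [-0.0, 0.988, -0.0, 0.157]
wrist_force: [-0.7, 0.2, 0.3]
gripper_width: 0.502
gripper_force: 0.1
```

Emit:
{"name": "play_rows", "arguments": {"hand": [0,0,0,0], "offset": [[-0.00285,0,0.00093],[-0.00285,0,0.00093],[-0.00285,0,0.00093],[0,0,0]], "twist": [[0,0,0],[0,0,0],[0,0,0],[0,0,0]]}}

```text
clock: 9.7
ee_pos: [557.5, -40.4, 76.6]
eef_rot: [-0.0, 0.988, 0.0, 0.157]
wrist_force: [-0.6, 0.2, -0.7]
gripper_width: 0.498
gripper_force: 0.1
```

```bash
python3 - <<'E'
from h import *
st()
t=camera("scene");print([(np.round(d['centre']),round(d['conf'],2)) for d in pinpoint('cracker',t)][:4])
E
```

```text
9.7 [557.5 -40.4  76.6] [[-0.951, -0.0, 0.309], [-0.0, 1.0, 0.0], [-0.309, -0.0, -0.951]] [-0.57  0.23 -0.74] 0.5
[(array([629., 326.,   8.]), 0.69), (array([610., -32., 111.]), 0.68), (array([406., 315.,   5.]), 0.67), (array([ 178., -303.,    5.]), 0.58)]
```

Emit:
{"name": "play_rows", "arguments": {"hand": [0,0,0,0], "offset": [[-0.00285,0,0.00093],[-0.00285,0,0.00093],[-0.00285,0,0.00093],[0,0,0]], "twist": [[0,0,0],[0,0,0],[0,0,0],[0,0,0]]}}

```text
clock: 10.2
ee_pos: [566.4, -40.4, 76.5]
eef_rot: [-0.0, 0.988, 0.0, 0.156]
wrist_force: [-0.0, -1.3, -0.3]
gripper_width: 0.499
gripper_force: 0.1
```

Emit:
{"name": "play_rows", "arguments": {"hand": [0,0,0,0], "offset": [[-0.00285,0,0.00093],[-0.00285,0,0.00093],[-0.00285,0,0.00093],[0,0,0]], "twist": [[0,0,0],[0,0,0],[0,0,0],[0,0,0]]}}

```text
clock: 10.6
ee_pos: [575.4, -40.4, 76.5]
eef_rot: [-0.0, 0.988, 0.0, 0.156]
wrist_force: [-0.5, -0.7, 0.6]
gripper_width: 0.501
gripper_force: 0.1
```

Emit:
{"name": "play_rows", "arguments": {"hand": [0,0,0,0], "offset": [[-0.00285,0,0.00093],[-0.00285,0,0.00093],[-0.00285,0,0.00093],[0,0,0]], "twist": [[0,0,0],[0,0,0],[0,0,0],[0,0,0]]}}

```text
clock: 11.0
ee_pos: [584.4, -40.4, 76.5]
eef_rot: [-0.0, 0.988, 0.0, 0.156]
wrist_force: [0.3, -0.6, -0.2]
gripper_width: 0.499
gripper_force: 0.1
```

Emit:
{"name": "play_rows", "arguments": {"hand": [0,0,0], "offset": [[-0.00285,0,0.00093],[-0.00285,0,0.00093],[0,0,0]], "twist": [[0,0,0],[0,0,0],[0,0,0]]}}

```text
clock: 11.3
ee_pos: [590.4, -40.4, 76.5]
eef_rot: [-0.0, 0.988, 0.0, 0.157]
wrist_force: [-0.2, -0.2, -0.1]
gripper_width: 0.494
gripper_force: 0.0
```

```bash
python3 - <<'E'
from h import *
st()
t=camera("scene");print([(np.round(d['centre']),round(d['conf'],2)) for d in pinpoint('cracker',t)][:4])
E
```

```text
11.3 [590.4 -40.4  76.5] [[-0.951, -0.0, 0.309], [-0.0, 1.0, 0.0], [-0.309, 0.0, -0.951]] [-0.18 -0.22 -0.06] 0.49
[(array([ 176., -302.,    7.]), 0.95), (array([631., 326.,   6.]), 0.74), (array([406., 317.,   1.]), 0.58), (array([626., -32., 118.]), 0.45)]
```

Emit:
{"name": "play_rows", "arguments": {"hand": [0,0,0,0], "offset": [[-0.0019,0,0.00062],[-0.0019,0,0.00062],[-0.0019,0,0.00062],[0,0,0]], "twist": [[0,0,0],[0,0,0],[0,0,0],[0,0,0]]}}

```text
clock: 11.8
ee_pos: [596.3, -40.4, 76.5]
eef_rot: [-0.0, 0.988, 0.0, 0.156]
wrist_force: [-0.9, 0.2, -0.8]
gripper_width: 0.502
gripper_force: 0.0
```

Emit:
{"name": "play_rows", "arguments": {"hand": [0,0,0], "offset": [[-0.0019,0,0.00062],[-0.0019,0,0.00062],[0,0,0]], "twist": [[0,0,0],[0,0,0],[0,0,0]]}}

```text
clock: 12.1
ee_pos: [600.2, -40.4, 76.5]
eef_rot: [-0.0, 0.988, 0.0, 0.156]
wrist_force: [0.4, 0.8, -0.2]
gripper_width: 0.503
gripper_force: 0.0
```

Emit:
{"name": "play_rows", "arguments": {"hand": [0,0,0], "offset": [[-0.0019,0,0.00062],[-0.0019,0,0.00062],[0,0,0]], "twist": [[0,0,0],[0,0,0],[0,0,0]]}}

```text
clock: 12.4
ee_pos: [604.3, -40.4, 76.5]
eef_rot: [-0.0, 0.988, 0.0, 0.156]
wrist_force: [-0.6, -0.7, 0.2]
gripper_width: 0.503
gripper_force: 0.0
```

```bash
python3 - <<'E'
from h import *
st()
t=camera("scene");print([(np.round(d['centre']),round(d['conf'],2)) for d in pinpoint('cracker',t)][:5],[(np.round(d['centre']),round(d['conf'],2)) for d in find_in('cracker',t)][:5])
cv2.imwrite('pics/s5.png',cv2.resize(t['color'][200:290,210:330],(800,600),interpolation=cv2.INTER_CUBIC))
E
```

```text
12.4 [604.3 -40.4  76.5] [[-0.951, -0.0, 0.309], [-0.0, 1.0, 0.0], [-0.309, -0.0, -0.951]] [-0.58 -0.74  0.16] 0.5
[(array([627., 329.,   6.]), 0.95), (array([409., 317.,   4.]), 0.82), (array([ 175., -306.,    4.]), 0.7), (array([632., -32., 122.]), 0.48)] [(array([416., 312.,   7.]), 0.97), (array([ 184., -305.,    9.]), 0.91), (array([639., 322.,  11.]), 0.61), (array([651., -42., 163.]), 0.58)]
```

View pics/s5.png

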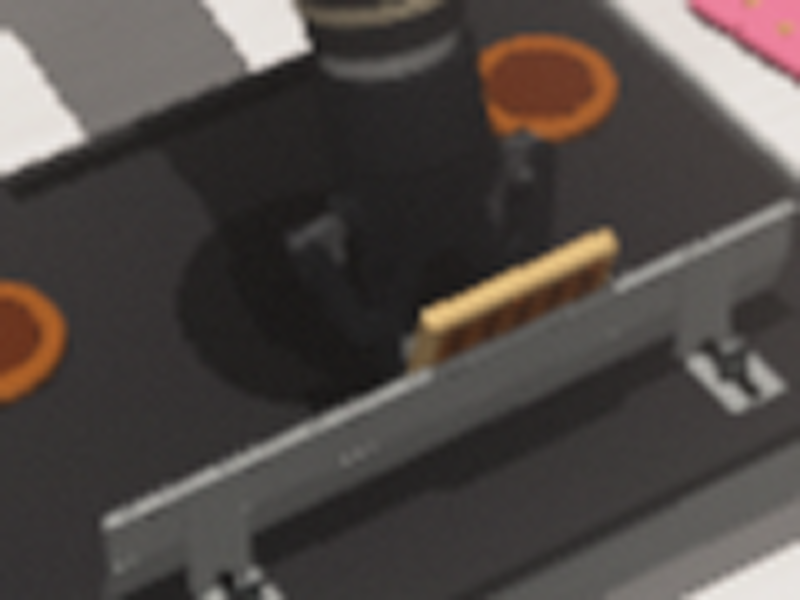

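The picture shows the cracker's browned, striped back above the guard, nearly upright. I'll feel forward in small steps until the force rises.

Emit:
{"name": "play_rows", "arguments": {"hand": [0,0,0], "offset": [[-0.0014,0,0.00046],[-0.0014,0,0.00046],[0,0,0]], "twist": [[0,0,0],[0,0,0],[0,0,0]]}}

```text
clock: 12.85
ee_pos: [607.1, -40.4, 76.5]
eef_rot: [-0.0, 0.988, 0.0, 0.156]
wrist_force: [0.2, 0.2, 0.2]
gripper_width: 0.502
gripper_force: 0.0
```

Emit:
{"name": "play_rows", "arguments": {"hand": [0,0], "offset": [[-0.0014,0,0.00046],[0,0,0]], "twist": [[0,0,0],[0,0,0]]}}

```text
clock: 13.05
ee_pos: [608.5, -40.4, 76.4]
eef_rot: [-0.0, 0.988, 0.0, 0.156]
wrist_force: [0.4, 0.1, 0.1]
gripper_width: 0.498
gripper_force: 0.0
```

Emit:
{"name": "play_rows", "arguments": {"hand": [0,0], "offset": [[-0.0014,0,0.00046],[0,0,0]], "twist": [[0,0,0],[0,0,0]]}}

```text
clock: 13.25
ee_pos: [610.0, -40.4, 76.4]
eef_rot: [-0.0, 0.988, -0.0, 0.156]
wrist_force: [0.1, 0.1, 0.5]
gripper_width: 0.499
gripper_force: 0.0
```

Emit:
{"name": "play_rows", "arguments": {"hand": [0,0], "offset": [[-0.0014,0,0.00046],[0,0,0]], "twist": [[0,0,0],[0,0,0]]}}

```text
clock: 13.45
ee_pos: [610.3, -40.4, 76.0]
eef_rot: [-0.0, 0.988, 0.0, 0.155]
wrist_force: [-4.8, 0.3, 3.1]
gripper_width: 0.501
gripper_force: 2.4
```

The force rose to 4.8 N, so it has reached its stop. I'll back off gently.

Emit:
{"name": "play_rows", "arguments": {"hand": [0,0,0,0,0], "offset": [[0.0014,0,-0.0008],[0.0028,0,-0.001],[0.0076,0,-0.0025],[0.0143,0,-0.0046],[0.0285,0,-0.0093]], "twist": [[0,0,0],[0,0,0],[0,0,0],[0,0,0],[0,0,0]]}}

```text
clock: 13.95
ee_pos: [553.6, -40.4, 77.0]
eef_rot: [-0.0, 0.988, -0.0, 0.157]
wrist_force: [0.5, -1.0, 0.4]
gripper_width: 0.504
gripper_force: 0.0
```

```bash
python3 - <<'E'
from h import *
st()
t=camera("scene");print([(np.round(d['centre']),round(d['conf'],2)) for d in pinpoint('cracker',t)][:5])
A=cv2.resize(t['color'][200:290,210:330],(400,300),interpolation=cv2.INTER_CUBIC)
t=camera("top");print([(np.round(d['centre']),round(d['conf'],2)) for d in pinpoint('cracker',t)][:5])
B=cv2.resize(t['color'][140:185,257:317],(400,300),interpolation=cv2.INTER_CUBIC)
cv2.imwrite('pics/s6.png',np.hstack([A,B]))
E
```

```text
13.95 [553.6 -40.4  77. ] [[-0.951, -0.0, 0.31], [-0.0, 1.0, 0.0], [-0.31, -0.0, -0.951]] [ 0.45 -0.97  0.43] 0.5
[(array([630., 326.,   6.]), 0.84), (array([634., -34., 124.]), 0.83), (array([408., 317.,   3.]), 0.74), (array([ 175., -304.,    3.]), 0.72)]
[(array([ 176., -308.,    5.]), 0.85), (array([628., 326.,   5.]), 0.83), (array([630., -31., 124.]), 0.82), (array([405., 319.,   5.]), 0.56)]
```

View pics/s6.png

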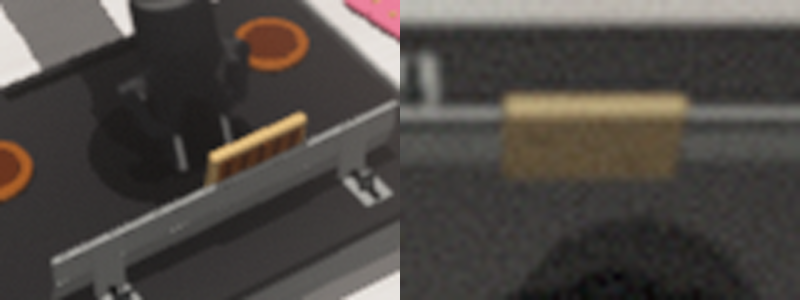

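It stands by itself, leaning on the guard with its centre near (632,-32,124). Next I'll rise, straighten the tool, and pass over it to behind its top edge.

Emit:
{"name": "play_rows", "arguments": {"hand": [0,0,0,0], "offset": [[-0.0139,0,-0.0428],[-0.0139,0,-0.0428],[-0.0139,0,-0.0428],[-0.0139,0,-0.0428]], "twist": [[0,0,0],[0,0,0],[0,0,0],[0,0,0]]}}

```text
clock: 14.55
ee_pos: [553.9, -40.4, 259.0]
eef_rot: [-0.0, 0.988, -0.0, 0.157]
wrist_force: [0.9, -0.1, 0.1]
gripper_width: 0.498
gripper_force: 0.0
```

Emit:
{"name": "play_rows", "arguments": {"hand": [0,0,0,0], "offset": [[0,0.003,0],[0,0.003,0],[0,0.003,0],[0,0,0]], "twist": [[0,0.105,0],[0,0.105,0],[0,0.104,0],[0,0,0]]}}

```text
clock: 14.95
ee_pos: [556.1, -31.1, 254.0]
eef_rot: [-0.0, 1.0, 0.0, -0.003]
wrist_force: [1.1, -0.9, -0.3]
gripper_width: 0.5
gripper_force: 0.0
```

Emit:
{"name": "play_rows", "arguments": {"hand": [0,0,0,0], "offset": [[-0.045,0,0],[-0.045,0,0],[-0.043,0,0],[0,0,0]], "twist": [[0,0,0],[0,0,0],[0,0,0],[0,0,0]]}}

```text
clock: 15.35
ee_pos: [690.9, -31.5, 252.1]
eef_rot: [-0.0, 1.0, 0.0, -0.001]
wrist_force: [-1.0, -0.0, -1.1]
gripper_width: 0.499
gripper_force: 0.0
```

Emit:
{"name": "play_rows", "arguments": {"hand": [0,0,0,0,0], "offset": [[0,0,0.034],[0,0,0.034],[0,0,0.034],[0,0,0],[0.012,0,0]], "twist": [[0,0,0],[0,0,0],[0,0,0],[0,0,0],[0,0,0]]}}

```text
clock: 15.85
ee_pos: [674.3, -31.5, 155.3]
eef_rot: [-0.0, 1.0, 0.0, 0.0]
wrist_force: [0.5, 0.8, 0.9]
gripper_width: 0.501
gripper_force: 0.0
```

Emit:
{"name": "play_rows", "arguments": {"hand": [0,0,0,0,0], "offset": [[0.006,0,0],[0.006,0,0],[0.004,0,0],[0.004,0,0],[0,0,0]], "twist": [[0,0,0],[0,0,0],[0,0,0],[0,0,0],[0,0,0]]}}

```text
clock: 16.35
ee_pos: [654.5, -31.4, 155.4]
eef_rot: [-0.0, 1.0, -0.0, 0.0]
wrist_force: [0.6, 0.3, -0.5]
gripper_width: 0.501
gripper_force: 0.0
```

```bash
python3 - <<'E'
from h import *
st()
t=camera("scene");print([(np.round(d['centre']),round(d['conf'],2)) for d in pinpoint('cracker',t)][:5])
E
```

```text
16.35 [654.5 -31.4 155.4] [[-1.0, -0.0, 0.001], [-0.0, 1.0, -0.0], [-0.001, -0.0, -1.0]] [ 0.58  0.29 -0.53] 0.5
[(array([628., 325.,   6.]), 0.89), (array([406., 318.,   4.]), 0.73), (array([ 178., -303.,    4.]), 0.71), (array([630., -33., 122.]), 0.64)]
```

Emit:
{"name": "play_rows", "arguments": {"hand": [0,0,0,0,0], "offset": [[0.004,0,0],[0.004,0,0],[0.004,0,0],[0.004,0,0],[0.004,0,0]], "twist": [[0,0,0],[0,0,0],[0,0,0],[0,0,0],[0,0,0]]}}

```text
clock: 16.95
ee_pos: [634.3, -31.4, 154.8]
eef_rot: [-0.0, 1.0, 0.0, -0.0]
wrist_force: [0.4, 1.0, -0.3]
gripper_width: 0.503
gripper_force: 0.0
```

Emit:
{"name": "play_rows", "arguments": {"hand": [0,0,0,0,0], "offset": [[0.004,0,0],[0.004,0,0],[0.004,0,0],[0,0,0],[0,0,0]], "twist": [[0,0,0],[0,0,0],[0,0,0],[0,0,0],[0,0,0]]}}

```text
clock: 17.45
ee_pos: [622.7, -31.4, 155.0]
eef_rot: [-0.0, 1.0, -0.0, 0.0]
wrist_force: [-0.3, -0.5, 0.1]
gripper_width: 0.502
gripper_force: 0.0
```

```bash
python3 - <<'E'
from h import *
st()
t=camera("scene");print([(np.round(d['centre']),round(d['conf'],2)) for d in pinpoint('cracker',t)][:5])
t=camera("top");print([(np.round(d['centre']),round(d['conf'],2)) for d in pinpoint('cracker',t)][:5])
E
```

```text
17.45 [622.7 -31.4 155. ] [[-1.0, -0.0, 0.0], [-0.0, 1.0, -0.0], [-0.0, -0.0, -1.0]] [-0.33 -0.46  0.15] 0.5
[(array([629., 328.,   6.]), 0.98), (array([566., -33.,  79.]), 0.91), (array([ 175., -305.,    6.]), 0.79), (array([408., 316.,   5.]), 0.78)]
[(array([ 176., -306.,    7.]), 0.82), (array([407., 318.,   9.]), 0.56)]
```

It has fallen onto its other face at about (566,-33). I'll go above it and drag it with a light press.

Emit:
{"name": "play_rows", "arguments": {"hand": [0,0,0,0,0], "offset": [[0.029,0,0],[0.029,0,0],[0,0,0.03],[0,0,0.028],[0,0,0]], "twist": [[0,0,0],[0,0,0],[0,0,0],[0,0,0],[0,0,0]]}}

```text
clock: 18.15
ee_pos: [562.2, -31.3, 93.4]
eef_rot: [-0.0, 1.0, 0.0, -0.003]
wrist_force: [-0.4, -0.5, -0.1]
gripper_width: 0.504
gripper_force: 0.0
```

Emit:
{"name": "play_rows", "arguments": {"hand": [0,0,0], "offset": [[0,0,0.002],[0,0,0.002],[0,0,0]], "twist": [[0,0,0],[0,0,0],[0,0,0]]}}

```text
clock: 18.45
ee_pos: [565.6, -31.4, 93.9]
eef_rot: [-0.0, 1.0, -0.0, 0.001]
wrist_force: [-0.5, 0.7, 0.2]
gripper_width: 0.502
gripper_force: 0.0
```

Emit:
{"name": "play_rows", "arguments": {"hand": [0,0,0], "offset": [[0,0,0.0015],[0,0,0.0015],[0,0,0]], "twist": [[0,0,0],[0,0,0],[0,0,0]]}}

```text
clock: 18.75
ee_pos: [564.8, -31.4, 89.9]
eef_rot: [-0.0, 1.0, -0.0, 0.0]
wrist_force: [0.2, -0.5, -0.1]
gripper_width: 0.502
gripper_force: 0.0
```

Emit:
{"name": "play_rows", "arguments": {"hand": [0,0,0], "offset": [[0,0,0.0015],[0,0,0.0015],[0,0,0]], "twist": [[0,0,0],[0,0,0],[0,0,0]]}}

```text
clock: 19.05
ee_pos: [564.5, -31.4, 86.5]
eef_rot: [-0.0, 1.0, 0.0, -0.0]
wrist_force: [-0.7, 0.4, -0.1]
gripper_width: 0.501
gripper_force: 0.0
```

Emit:
{"name": "play_rows", "arguments": {"hand": [0,0], "offset": [[0,0,0.0012],[0,0,0]], "twist": [[0,0,0],[0,0,0]]}}

```text
clock: 19.25
ee_pos: [564.6, -31.4, 85.5]
eef_rot: [-0.0, 1.0, -0.0, -0.0]
wrist_force: [0.3, -0.2, -0.1]
gripper_width: 0.501
gripper_force: 0.0
```

Emit:
{"name": "play_rows", "arguments": {"hand": [0,0], "offset": [[0,0,0.001],[0,0,0]], "twist": [[0,0,0],[0,0,0]]}}

```text
clock: 19.45
ee_pos: [565.1, -31.4, 85.2]
eef_rot: [-0.0, 1.0, -0.0, 0.001]
wrist_force: [0.6, 0.2, 2.4]
gripper_width: 0.5
gripper_force: 1.6
```

Emit:
{"name": "play_rows", "arguments": {"hand": [0,0,0,0,0], "offset": [[0,0,0.0006],[0.003,-0.002,0],[0.004,-0.0025,0],[0.004,-0.0025,0],[0.004,-0.0025,0]], "twist": [[0,0,0],[0,0,0],[0,0,0],[0,0,0],[0,0,0]]}}

```text
clock: 19.95
ee_pos: [550.7, -40.9, 85.2]
eef_rot: [-0.0, 1.0, 0.0, 0.001]
wrist_force: [0.0, -0.0, 5.9]
gripper_width: 0.499
gripper_force: 2.8
```

```bash
python3 - <<'E'
from h import *
st()
t=camera("scene");print([(np.round(d['centre']),round(d['conf'],2)) for d in pinpoint('cracker',t)][:5])
E
```

```text
19.95 [550.7 -40.9  85.2] [[-1.0, -0.0, 0.003], [-0.0, 1.0, 0.0], [-0.003, 0.0, -1.0]] [ 0.01 -0.03  5.85] 0.5
[(array([554., -43.,  79.]), 0.89), (array([631., 328.,   4.]), 0.7), (array([ 176., -301.,    2.]), 0.61), (array([406., 317.,   2.]), 0.6)]
```

It follows the fingers, with about 31 mm and 18 mm left to go.

Emit:
{"name": "play_rows", "arguments": {"hand": [0,0,0,0,0], "offset": [[0.004,-0.0024,0],[0.004,-0.0024,0],[0.004,-0.0024,0],[0.004,-0.0024,0],[0,0,0]], "twist": [[0,0,0],[0,0,0],[0,0,0],[0,0,0],[0,0,0]]}}

```text
clock: 20.55
ee_pos: [534.2, -50.8, 85.2]
eef_rot: [0.0, 1.0, -0.0, 0.001]
wrist_force: [-1.3, -0.0, 7.2]
gripper_width: 0.498
gripper_force: 3.3
```

Emit:
{"name": "play_rows", "arguments": {"hand": [0,0,0,0,0], "offset": [[0.004,-0.0024,0],[0.004,-0.0024,0],[0.004,-0.0024,0],[0.003,-0.0024,0],[0,0,0]], "twist": [[0,0,0],[0,0,0],[0,0,0],[0,0,0],[0,0,0]]}}

```text
clock: 21.05
ee_pos: [519.3, -60.5, 85.2]
eef_rot: [0.0, 1.0, -0.0, 0.001]
wrist_force: [-0.6, 0.2, 6.1]
gripper_width: 0.503
gripper_force: 3.4
```

Emit:
{"name": "play_rows", "arguments": {"hand": [0,0,0,0,0], "offset": [[0,0,-0.004],[0,0,-0.03],[0,0,-0.04],[-0.02,0.035,-0.03],[-0.02,0.035,0]], "twist": [[0,0,0],[0,0,0],[0,0,0],[0,0,0],[0,0,0]]}}

```text
clock: 21.55
ee_pos: [560.9, 9.8, 193.1]
eef_rot: [0.001, 1.0, 0.0, 0.004]
wrist_force: [0.6, 0.0, 0.5]
gripper_width: 0.497
gripper_force: 0.0
```

```bash
python3 - <<'E'
from h import *
st()
t=camera("scene");
for n in('cracker','middle'):print([(np.round(d['centre']),round(d['conf'],2)) for d in pinpoint(n,t)][:5])
cv2.imwrite('pics/s7.png',cv2.resize(t['color'][160:320,160:370],(787,600),interpolation=cv2.INTER_CUBIC))
E
```

```text
21.55 [560.9   9.8 193.1] [[-1.0, 0.002, 0.008], [0.002, 1.0, 0.0], [-0.008, 0.0, -1.0]] [0.65 0.   0.46] 0.5
[(array([ 176., -306.,    1.]), 0.97), (array([408., 317.,   4.]), 0.93), (array([523., -65.,  78.]), 0.74), (array([627., 328.,   4.]), 0.71)]
[(array([521., -59.,  74.]), 0.7)]
```

View pics/s7.png

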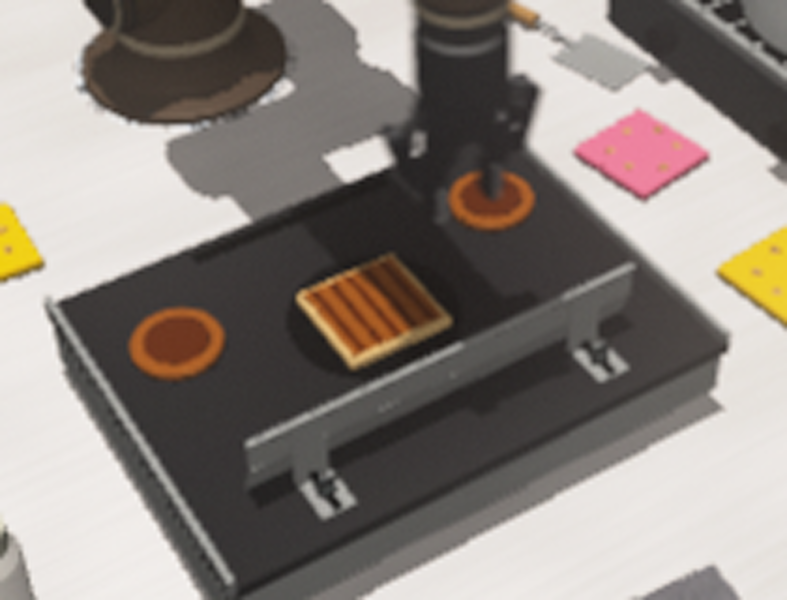

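The browned face is up, and the cracker lies on the dark patch about 6 mm from the middle. The arm is clear of it.

```bash
python3 -c "
from cell import *
print(finish_job())"
```

```text
the job is handed in; nothing more can be done
None
```

The square cracker is turned over, browned side up, about 6 mm from the middle of the plate by the camera; I handed the job in at about 22 s on the robot clock, and it gave no verdict back.

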